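Plug a battery pack into the tester and hold the test key half pressed

TASK

Test the oblong battery pack: plug it, plug end down, fully home into the oblong socket on top of the tester and let go of it. Then, with the robot's own fingers, press the round spring-loaded test key straight down half way, until its top is level with the top of the little post behind it, and finish while holding it steadily there, neither released nor pushed to the bottom. Leave the square pack, which does not fit, the stapler, the roll of tape and the badge tin where they are.

Things in the scene. Friction and masses are not known exactly. Their poses are not given: they have to be found in the camera images.
- pack_mid (a point): Oblong battery pack, loose, about 0.14 kg, standing on its plug: a grey block 34 mm (x) by 46 mm (y) by 56 mm tall, over a smaller black plug 26 mm (x) by 38 mm (y) by 18 mm long. The point is the centre of the grey block: 46 mm above the plug's foot, 28 mm above the shoulder where plug and block meet. z up. Grip the grey block. It fits the socket either way round (half turn).
- square_pack_mid (a point): Square battery pack, the wrong one: the same make, height and materials, but its grey block is 46 by 46 mm and its plug 34 by 34 mm, so it does not fit. The point is the centre of its grey block, 46 mm above its foot. It and the oblong pack may stand on either side of the tester. Leave it alone.
- socket (a point): Centre of the mouth of the tester's socket, in the plane of the case's flat top (50 mm above the table). The hole is 28.5 mm (x) by 40.5 mm (y) and 22 mm deep, slightly chamfered. z up. When the pack is home its shoulder rests on the case, its block centre is 28 mm above this point, and its x and y lie along the socket's (either way round).
- key_top (a point): Centre of the top of the round black test key, a mushroom cap 40 mm across on a stem, at the -y end of the tester's top, 105 mm towards -y and 12 mm towards -x (tester axes) of the socket. Released, its top stands 41 mm above the case's top (91 mm above the table). z up.
- key (a joint): Travel of the test key in m: 0 released, grows as it is pressed straight down, 0.024 at the bottom. Spring: about 5 N to start moving, 9.5 N half way (0.012), 13.7 N at the bottom; it springs back when let go.
- post_top (a point): Centre of the flat top of the slim steel gauge post, 14 mm across, that stands 55 mm behind the key (tester +x): 29 mm above the case's top, so level with the key's top when the key is half way down (0.012 m).
- stapler: Desk stapler, 32 x 135 x 50 mm, loose, in front of the tester. Origin under its middle. Leave alone.
- masking_tape: Flat roll of tape, 94 mm across, 19 mm tall, loose, at the back left. Origin under its middle. Leave alone.
- badge_tin: Round flat tin, 38 mm across, 12 mm tall, loose, at the front. Origin under its middle. Leave alone.
- tester: The tester: a fixed grey case 120 mm (x, front to back) by 200 mm (y) by 50 mm tall. Origin under its middle, z up. On its top: the socket, 50 mm towards +y of the middle; the test key at the -y end; the gauge post behind the key; a low round meter, 4 mm tall, near the front edge.
Not all that is in view belongs to the job. What is shaped like the part that bears pack_mid but purple or turquoise is not meant.

How it is judged (in metres and radians):
On the way:
1. the oblong pack is plugged fully home in the socket and let go (horizontal distance between pack_mid and socket below 0.005 m and z of pack_mid in the frame of socket below 0.031 m and angle between pack_mid's own z axis and vertical below 0.08 rad and contact force between pack and the fingers below 0.3 N), for 0.2 s.
At the end, for the whole second after the job is handed in: The oblong pack is home in the socket (within 5 mm sideways, within 3 mm of its full depth, upright within 0.08 rad) and, through the last second, the robot's fingers hold the test key pressed between 8 and 16 mm of its 24 mm travel (half way = 12 mm), bearing on it with more than 3 N (horizontal distance between pack_mid and socket below 0.005 m and z of pack_mid in the frame of socket below 0.031 m and angle between pack_mid's own z axis and vertical below 0.08 rad and value of joint key between 0.008 and 0.016 m and contact force between key and the fingers above 3 N); the arm keeps its last pose, push and grip.
It fails at once if the square pack is moved more than 2 cm (distance of square_pack_mid from where it was at the start of the episode above 0.02 m).
It fails at once if the stapler, the roll of tape or the badge tin is moved more than 2 cm (distance of any of stapler, masking_tape, badge_tin from where it was at the start of the episode above 0.02 m).
It also fails if it takes over 45 s, if anything falls off the work surface, if the arm or the gripper's body presses on something with over 40 N, if the wrist force passes 120 N, or if a joint passes its speed limit or range.

ROBOT

A 6-joint arm with a two-finger parallel gripper is mounted at the origin on a cart in front of the work surface, level with it; the furniture and walls round the work are solid. World frame = base frame: x ahead of the robot, y to its left, z up, the work surface at z = 0. Lengths are in mm, angles in rad, forces in N, time in s.
With the tool pointing down it reaches from about 350 to 975 mm from the base axis. Payload 7.1 kg.
Tool frame: the origin (TCP) lies at the very end of the fingers, on their centre line; the grasp point (between the pads) lies 19 mm behind it; z points along the fingers, y is the line along which they close (so a half turn about z gives the same grasp; the last joint's range is limited). The gripper opens to 88 mm and grips with 3 to 60 N. Pads are 20 mm wide; open, the fingers measure 115 mm over their backs; the gripper's body (75 mm by 178 mm) begins 61 mm behind the grasp point.
Start: joints at [-1.178, 0.423, 1.63, -0, 1.089, -0.019], TCP at [250.177, -572.727, 222.675] pointing down, gripper open.
Joint ranges: [-3, 3], [-0.9, 2.11], [0.09, 2.58], [-1.31, 4.45], [0.11, 2.69], [-2.54, 2.54]. Speed limits (rad/s): [2.39, 2.39, 3.01, 3.14, 3.14, 3.14].

INTERFACE

Orientations are given as a rotation vector (axis times angle).
In Python, from workcell import * gives the robot as it stands.
- The arm moves only by the tool step_arm, never from a script. Its argument "deltas" is a list of rows, each a list of 3 entries, a list of its own where there are three numbers: the shift along the tool's x, y, z in units of 300 mm (1.0 is 300 mm), then the turn, a rotation vector about the tool's x, y, z in units of 1.5 rad (1.0 is 1.5 rad), then the gripper command: -1 is shut, 1 is fully open, values between are in proportion. In form: [[[dx, dy, dz], [rx, ry, rz], gripper], ...]. A call has 1 to 20 rows; each row is the pose to reach, as a shift and turn from the pose commanded when the call began, along the tool's axes at that moment; what a row does not reach only later rows make up. A row lasts 1/12 s, in which the tool goes at most 41.7 mm and 7.16 degrees, less where a joint would pass 70% of its speed; a pose out of reach is approached as far as the arm can. A call with a number of a shift or a turn outside -1 to 1 is refused whole. A call with a gripper value outside its range is refused whole. The fingers move at their own pace and stop on an object; the grip force is fixed at half the most. Time passes only in rows, so rows that repeat a pose let the fingers close. It gives the time, the measured TCP pose, the force, the opening and the grip force at its end, in the units of the state.
- get_obs(): the state, without advancing time (a new reading comes with each control period).
- get_image(name): name is "side" or "top"; returns a dict with "pixels" (384x512x3 uint8, red, green, blue), "fx", "fy", "cx", "cy" (pixels), "dist_coeffs" ([k1, k2, p1, p2, k3] as OpenCV has them; the pictures are not rectified), "T" (4x4, takes a point from camera to world coordinates). Camera axes: x right, y down, z forward; pixel columns grow to the right and rows downward; lengths in mm; the calibration is good to about 2 mm. A picture is of the moment at which its call begins. There is no depth.
- close_job(): hands the job in; it is judged then, once.
The state is a dict: "t": time; "qpos": joint angles; "qvel": joint speeds; "joint_torque": joint torques, N m; "ee_pos": TCP position; "orientation": TCP orientation; "ft_force": force on the tool from outside, world axes, zero at the start; "moment": the same for the moment, N m; "width": finger opening in mm; "grasp_force": force on a finger pad.
Only numpy, scipy, OpenCV 4.12 (cv2) and the standard library are available. Lean on these libraries where they do the work, as an engineer would, in place of code of your own. Each camera call takes 0.05 s, during which the arm holds its last target. There are 200 camera calls.

## Working session

There is one attempt and no reset: what is moved stays moved. The work goes in short steps, Python scripts to look and compute and a tool call to move; the robot and the scene stay as the last step left them, time stands still between calls to the robot, and variables do not carry over. Pictures are saved under pics/ and viewed, at most 10 in all, crops included, and the job is handed in when it is done.

Besides the shell and the picture viewer there is one more tool, called after "Emit:" as name(argument=value, ...), one argument or row to a line, values as JSON. step_arm: Moves the arm, as the interface text tells. Its arguments: {"type":"object","properties":{"deltas":{"type":"array","items":{"type":"array"}}},"required":["deltas"]}

```bash
mkdir -p pics
python3 - <<'E'
from workcell import *
import cv2, numpy as np, pickle
o=get_obs(); print({k:np.round(v,3) for k,v in o.items()})
for n in("side","top"):
    im=get_image(n); pickle.dump(im,open(f'pics/{n}0.pkl','wb'))
    cv2.imwrite(f'pics/{n}0.png',im['pixels'][:,:,::-1])
    print(n,im['fx'],im['fy'],im['cx'],im['cy'],im['dist_coeffs'],np.round(im['T'],3).tolist())
E
```

```text
{'t': np.float64(0.0), 'qpos': array([-1.178,  0.424,  1.631,  0.   ,  1.089, -0.019]), 'qvel': array([-0.001,  0.   ,  0.   , -0.   ,  0.001, -0.   ]), 'joint_torque': array([ 3.0000e-03, -5.4463e+01, -2.7367e+01,  6.5000e-02,  2.3000e-02,
       -0.0000e+00]), 'ee_pos': array([ 249.984, -572.243,  221.915]), 'orientation': array([-3.074, -0.642,  0.   ]), 'ft_force': array([ 0.147,  0.676, -1.654]), 'moment': array([ 0.001, -0.003, -0.031]), 'grasp_force': np.float64(0.0), 'width': np.float64(88.121)}
side 397.0844377153324 397.0844377153324 259.7281726815145 194.4621220497308 [-0.09657165  0.          0.          0.          0.        ] [[-0.546, -0.666, 0.508, 2.83], [-0.838, 0.442, -0.321, 327.967], [-0.011, -0.601, -0.799, 1008.092], [0.0, 0.0, 0.0, 1.0]]
top 348.60495875535946 348.60495875535946 253.25438132209715 188.78676241468477 [-0.06405285  0.          0.          0.          0.        ] [[0.026, -0.993, 0.112, 457.922], [-1.0, -0.026, 0.003, -62.726], [-0.0, -0.112, -0.994, 1228.734], [0.0, 0.0, 0.0, 1.0]]
```

View pics/top0.png

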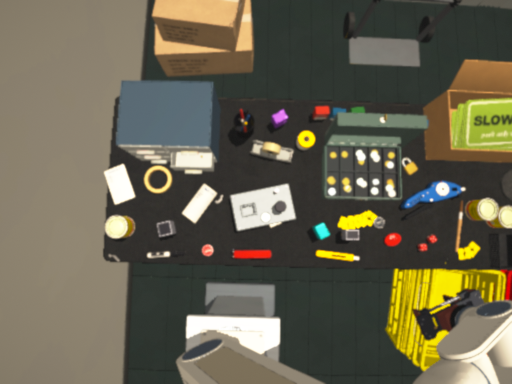

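View pics/side0.png

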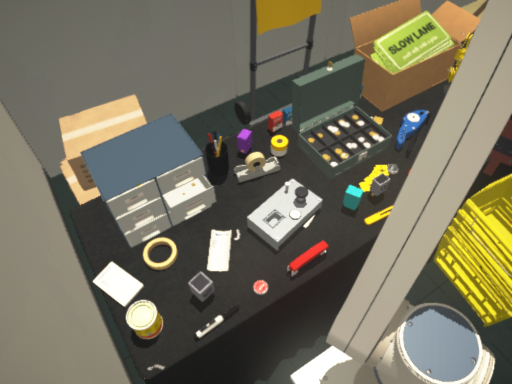

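The tester is at top (263,207). One dark pack is at top (166,229) and side (202,286). The other is at top (350,236) and side (381,184). The cyan and purple blocks are decoys. I'll zoom in to tell the packs apart.

Run:
```python
import cv2, numpy as np
t=cv2.imread('pics/top0.png');s=cv2.imread('pics/side0.png')
def c(i,x,y,w,h,W,H): return cv2.resize(i[y:y+h,x:x+w],(W,H),interpolation=cv2.INTER_CUBIC)
a=np.hstack([c(t,146,212,40,36,266,240),c(t,330,218,40,36,266,240),c(s,182,268,40,36,266,240)])
b=np.hstack([c(s,361,166,40,36,266,240),c(t,222,176,84,56,532,355)[:240*0+355,:]] ) if 0 else np.hstack([cv2.copyMakeBorder(c(s,361,166,40,36,266,240),0,115,0,0,0),c(t,222,176,84,56,532,355)])
cv2.imwrite('pics/z1.png',np.vstack([a,b]))
```

```text
(no output)
```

View pics/z1.png

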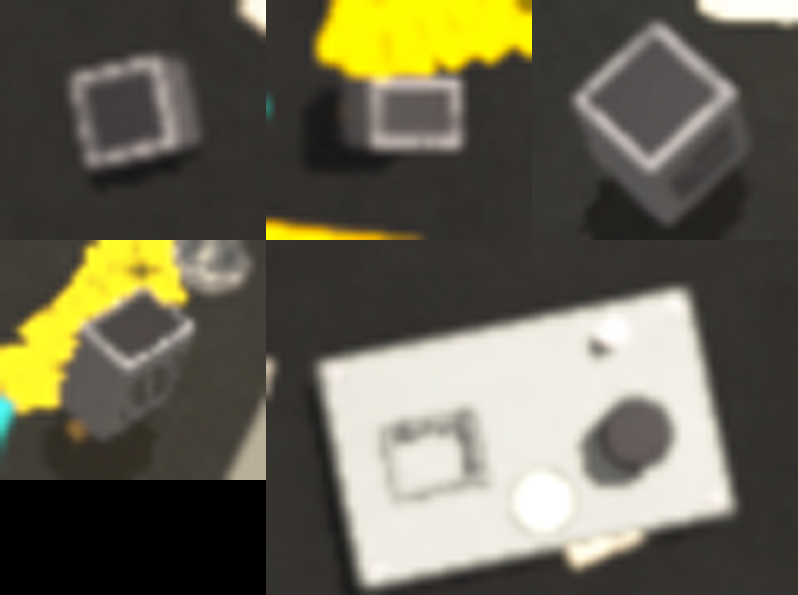

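The oblong pack is the one at top (≈352,235), next to a yellow item; the left one is square. Next I'll measure the pack, tester and key.

```bash
cat > h.py <<'E'
import cv2, numpy as np, pickle
def cast(im,px,z):
    K=np.array([[im['fx'],0,im['cx']],[0,im['fy'],im['cy']],[0,0,1]])
    n=cv2.undistortPoints(np.float64(px).reshape(-1,1,2),K,np.array(im['dist_coeffs']))[:,0]
    T=np.array(im['T']); d=np.c_[n,np.ones(len(n))]@T[:3,:3].T; o=T[:3,3]
    return o+d*((z-o[2])/d[:,2])[:,None]
def proj(im,P):
    K=np.array([[im['fx'],0,im['cx']],[0,im['fy'],im['cy']],[0,0,1]]);C=np.linalg.inv(np.array(im['T']))
    return cv2.projectPoints(np.float64(P).reshape(-1,1,3),cv2.Rodrigues(C[:3,:3])[0],C[:3,3],K,np.array(im['dist_coeffs']))[0][:,0]
def rect(m):
    c=max(cv2.findContours(m.astype(np.uint8),0,2)[0],key=cv2.contourArea)
    return cv2.boxPoints(cv2.minAreaRect(cv2.convexHull(c)))
def info(name,im,b,z):
    P=cast(im,b,z)[:,:2]; e=P[1]-P[0]; f=P[2]-P[1]
    print(name,'px',b.round(1).tolist(),'centre',P.mean(0).round(1),'sides',np.linalg.norm(e).round(1),np.degrees(np.arctan2(e[1],e[0])).round(1),np.linalg.norm(f).round(1),np.degrees(np.arctan2(f[1],f[0])).round(1)); return P
def roi(m,x,y,w,h):
    r=np.zeros_like(m);r[y:y+h,x:x+w]=m[y:y+h,x:x+w];return r
E
python3 - <<'E'
from h import *
for n,pr,tr in(('top',(343,226,20,17),(222,176,80,60)),('side',(371,172,20,18),(240,175,90,75))):
    im=pickle.load(open(f'pics/{n}0.pkl','rb')); a=im['pixels'].astype(int); v=a.mean(2); s=a.max(2)-a.min(2)
    print(v[pr[1]:pr[1]+pr[3],pr[0]:pr[0]+pr[2]].astype(int)) 
    info(n+' pack',im,rect(roi((v>100)&(s<40),*pr)),74)
    info(n+' tester',im,rect(roi((v>170)&(s<40),*tr)),50)
E
```

```text
[[168 169 168 168 165 162 167 168 168 168 168 167 159 165 168 168 163 146
  126 141]
 [168 168 168 167 165 163 165 167 168 168 168 167 138 137 163 163 135  95
   69  82]
 [164 166 166 167 167 164 161 161 161 164 166 163 126  93 117 116  83  55
   50  52]
 [131 142 159 183 190 185 169 163 162 166 171 165 138 122 120 112  73  49
   48  48]
 [ 83  95 133 186 202 195 185 183 184 184 185 185 182 181 183 172 105  54
   48  48]
 [ 74  84 119 156 154 141 137 137 137 137 136 136 134 135 149 165 107  55
   49  50]
 [ 74  82 118 154 133 105  97  96  96  94  94  93  93  94 122 156 104  54
   48  48]
 [ 73  81 115 149 129 100  91  90  91  90  90  90  90  91 120 156 107  56
   47  48]
 [ 74  81 111 144 125  98  92  90  90  90  90  89  88  90 116 149 105  55
   47  47]
 [ 74  79 108 139 122  97  91  90  89  89  89  89  89  89 106 127  93  54
   47  47]
 [ 73  77 104 136 120  96  91  90  90  91  90  90  90  89 104 123  91  54
   46  47]
 [ 73  77 105 143 130 110 105 104 104 103 103 103 102 103 118 138 100  58
   48  48]
 [ 70  76 111 163 162 150 147 146 145 141 134 140 139 144 156 164 110  59
   48 
[... 1936 characters left out ...]
 90  81  80  68  67  76  77  64
   62  61]
 [ 89  88  88  88  88  88  88  89  91  88  74  70  84  69  67  75  67  61
   60  62]
 [ 88  88  88  89  88  88  89  90  89  81  69  69  84  64  69  76  63  61
   60  61]
 [ 88  89  88  89  88  89  88  91  89  81  69  67  78  78  83  69  62  62
   61  61]]
side pack px [[372.5, 178.39999389648438], [388.6000061035156, 175.5], [390.0, 183.39999389648438], [374.0, 186.3000030517578]] centre [ 435.9 -383.3] sides 53.1 -110.9 30.8 143.7
side tester px [[247.39999389648438, 216.39999389648438], [295.29998779296875, 171.60000610351562], [321.79998779296875, 199.89999389648438], [274.0, 244.6999969482422]] centre [531.9 -94.8] sides 224.4 -74.3 133.4 -179.7
```

```bash
cat >> h.py <<'E'
from scipy.spatial.transform import Rotation as Rn
def delta(pos,rv,target,yaw):
    R=Rn.from_rotvec(rv); G=Rn.from_euler('z',yaw,degrees=True)*Rn.from_rotvec([np.pi,0,0])
    print('shift',(R.inv().apply(np.array(target)-pos)/300).round(4),'turn',((R.inv()*G).as_rotvec()/1.5).round(4))
E
python3 - <<'E'
from h import *
im=pickle.load(open('pics/top0.pkl','rb'))
info('tester',im,np.array([[229.6,194.8],[288,182.9],[295.9,218.9],[236.8,230.5]]),50)
print('sock',cast(im,[[248.1,209.4]],50))
z=np.array([[380,410+15],[470,410],[490,485],[398,500]])
print('key',cast(im,[[222+(640-266)/6.333-.5,176+(430-240)/6.333-.5]],91))
print('post',cast(im,[[222+(612-266)/6.333-.5,176+(332-240)/6.333-.5]],79))
delta([250.18,-572.73,222.68],[-3.074,-0.642,0],[444.3,-389.5,140],1)
E
```

```text
tester px [[229.6, 194.8], [288.0, 182.9], [295.9, 218.9], [236.8, 230.5]] centre [530.5 -92.4] sides 203.0 -76.9 125.1 -166.8
sock [[520.04454537 -43.5536124   50.        ]]
key [[ 533.33197188 -149.90924138   91.        ]]
post [[ 585.15654267 -135.26194714   79.        ]]
shift [ 0.8374 -0.3004  0.2762] turn [-0.0009 -0.      0.2629]
```

Socket, key, post and tester agree to about 1–2 mm, with tester yaw about 13°. Moving above the pack.

Emit:
step_arm(
  deltas=[
    [[0.84, -0.3, 0.1], [0, 0, 0.263], 1],
    [[0.84, -0.3, 0.1], [0, 0, 0.263], 1],
    [[0.84, -0.3, 0.1], [0, 0, 0.263], 1],
    [[0.84, -0.3, 0.1], [0, 0, 0.263], 1],
    [[0.837, -0.3, 0.15], [0, 0, 0.263], 1],
    [[0.837, -0.3, 0.2], [0, 0, 0.263], 1],
    [[0.837, -0.3, 0.25], [0, 0, 0.263], 1],
    [[0.837, -0.3, 0.276], [0, 0, 0.263], 1],
    [[0.837, -0.3, 0.276], [0, 0, 0.263], 1],
    [[0.837, -0.3, 0.276], [0, 0, 0.263], 1],
    [[0.837, -0.3, 0.276], [0, 0, 0.263], 1],
    [[0.837, -0.3, 0.276], [0, 0, 0.263], 1],
  ],
)

```text
t: 1.1
ee_pos: [444.0, -391.3, 141.1]
orientation: [3.14, 0.024, 0.002]
ft_force: [-1.0, -0.3, -0.3]
width: 87.9
grasp_force: 0.0
```

Run:
```python
from workcell import *
from h import *
o=get_obs(); print(o['t'],o['ee_pos'].round(1),o['orientation'].round(3))
im=get_image('side'); cv2.imwrite('pics/s1.png',cv2.resize(im['pixels'][110:260,310:460,::-1],(600,600),interpolation=2))
print(proj(im,[444.3,-389.5,74]),proj(im,o['ee_pos']))
```

```text
1.1 [ 444.  -391.3  141.1] [3.14e+00 2.40e-02 2.00e-03]
[[380.84983293 178.20543995]] [[386.62248055 163.48416515]]
```

View pics/s1.png

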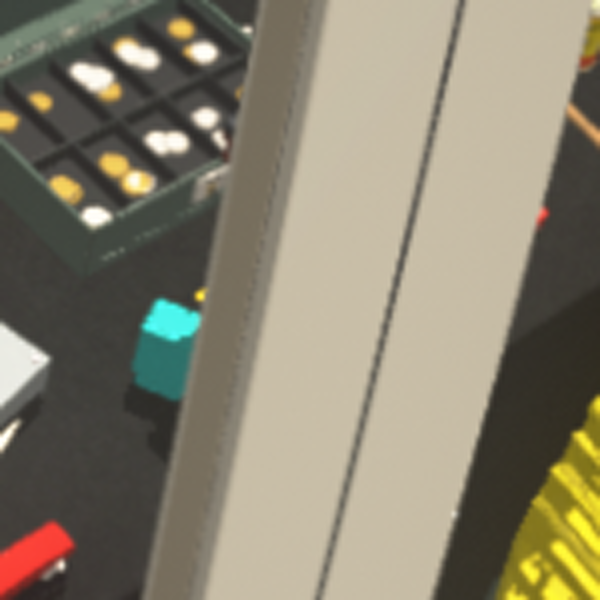

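The arm hides the pack from the side camera. The projected estimate (381,178) matches the pack top in the earlier side view (381,178.7), so I'll descend and grip.

Emit:
step_arm(
  deltas=[
    [[0, 0.0, 0.1], [0, 0, 0], 1],
    [[0, 0, 0.2], [0, 0, 0], 1],
    [[0, 0, 0.28], [0, 0, 0], 1],
    [[0, 0, 0.33], [0, 0, 0], 1],
    [[0, 0, 0.35], [0, 0, 0], 1],
    [[0, 0, 0.35], [0, 0, 0], 1],
    [[0, 0, 0.35], [0, 0, 0], -1],
    [[0, 0, 0.35], [0, 0, 0], -1],
    [[0, 0, 0.35], [0, 0, 0], -1],
    [[0, 0, 0.35], [0, 0, 0], -1],
    [[0, 0, 0.35], [0, 0, 0], -1],
    [[0, 0, 0.35], [0, 0, 0], -1],
    [[0, 0, 0.35], [0, 0, 0], -1],
    [[0, 0, 0.35], [0, 0, 0], -1],
  ],
)

```text
t: 2.32
ee_pos: [444.4, -389.9, 35.2]
orientation: [3.141, 0.027, 0.001]
ft_force: [0.5, 0.6, 3.4]
width: 46.1
grasp_force: 29.9
```

Run:
```python
from h import *
delta([444.3,-389.5,35],[3.1413,0.0274,0],[519.6,-43.6,125],13.1)
```

```text
shift [ 0.2711 -1.1484 -0.3002] turn [ 1.000e-04  0.000e+00 -1.408e-01]
```

Emit:
step_arm(
  deltas=[
    [[0, 0, -0.1], [0, 0, 0], -1],
    [[0, 0, -0.2], [0, 0, 0], -1],
    [[0, 0, -0.3], [0, 0, 0], -1],
    [[0, 0, -0.4], [0, 0, 0], -1],
    [[0, 0, -0.4], [0, 0, 0], -1],
    [[0, 0, -0.4], [0, 0, 0], -1],
  ],
)

```text
t: 2.82
ee_pos: [445.0, -390.4, 156.4]
orientation: [3.139, 0.027, 0.004]
ft_force: [-0.8, -0.5, -0.9]
width: 46.3
grasp_force: 29.9
```

Emit:
step_arm(
  deltas=[
    [[0.027, -0.1, 0], [0, 0, -0.02], -1],
    [[0.054, -0.22, 0], [0, 0, -0.04], -1],
    [[0.08, -0.34, 0], [0, 0, -0.08], -1],
    [[0.11, -0.46, 0], [0, 0, -0.12], -1],
    [[0.14, -0.58, 0], [0, 0, -0.141], -1],
    [[0.17, -0.7, 0], [0, 0, -0.141], -1],
    [[0.2, -0.82, 0], [0, 0, -0.141], -1],
    [[0.22, -0.92, 0], [0, 0, -0.141], -1],
    [[0.24, -1.0, 0], [0, 0, -0.141], -1],
    [[0.24, -1.0, 0], [0, 0, -0.141], -1],
    [[0.24, -1.0, 0], [0, 0, -0.141], -1],
  ],
)

```text
t: 3.73
ee_pos: [510.1, -87.2, 153.3]
orientation: [-3.12, -0.363, 0.005]
ft_force: [1.3, -0.2, -0.9]
width: 46.0
grasp_force: 29.9
```

Run:
```python
from workcell import *
from h import *
o=get_obs(); print(o['ee_pos'],o['orientation'])
delta(o['ee_pos'],o['orientation'],[519.6,-43.6,120],13.1)
```

```text
[510.06742203 -87.2453     153.25553132] [-3.11975194 -0.36303664  0.00467938]
shift [ 0.0647 -0.1342  0.1108] turn [-0.0007  0.0019  0.002 ]
```

Emit:
step_arm(
  deltas=[
    [[0.03, -0.06, 0.0], [0, 0, 0], -1],
    [[0.05, -0.11, 0.0], [0, 0, 0], -1],
    [[0.064, -0.134, 0.05], [0, 0, 0], -1],
    [[0.064, -0.134, 0.1], [0, 0, 0], -1],
    [[0.064, -0.134, 0.11], [0, 0, 0], -1],
    [[0.064, -0.134, 0.11], [0, 0, 0], -1],
  ],
)

```text
t: 4.23
ee_pos: [519.1, -45.9, 120.2]
orientation: [-3.121, -0.357, 0.006]
ft_force: [0.5, -1.2, -0.8]
width: 46.2
grasp_force: 29.9
```

Run:
```python
from workcell import *
from h import *
o=get_obs(); print(o['ee_pos'].round(1),o['orientation'].round(3))
L=[]
for n,x,y in(('side',230,150),('top',210,160)):
    im=get_image(n); pickle.dump(im,open(f'pics/{n}2.pkl','wb'))
    L.append(cv2.resize(im['pixels'][y:y+100,x:x+100,::-1],(400,400),interpolation=2))
cv2.imwrite('pics/s2.png',np.hstack(L))
```

```text
[519.1 -45.9 120.2] [-3.121 -0.357  0.006]
```

View pics/s2.png

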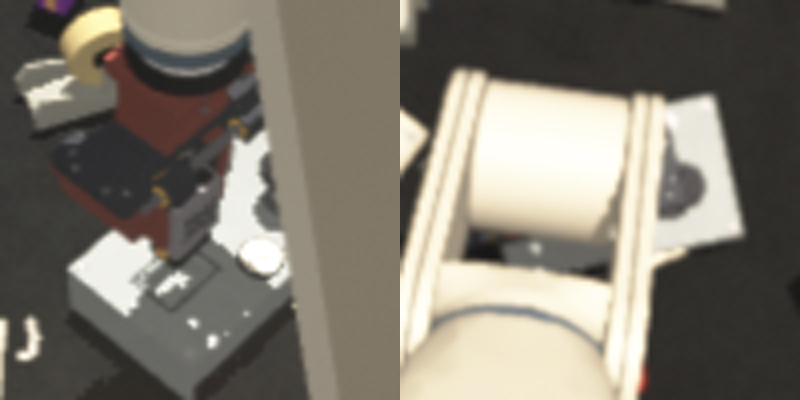

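The pack hangs over the socket. In the side crop the mouth is visible near (182,280), i.e. image px (275,220). I'll get the socket's position from the unobstructed side view and work out the commanded pose.

Run:
```python
from h import *
im=pickle.load(open('pics/side0.pkl','rb'))
x,y,w,h=245,175,80,75
c=cv2.resize(im['pixels'][y:y+h,x:x+w,::-1],(w*7,h*7),interpolation=2)
im2=pickle.load(open('pics/side2.pkl','rb'))
cv2.imwrite('pics/z3.png',c)
# commanded chain
R=Rn.from_rotvec([-3.0742,-0.642,0]);p=np.array([250.18,-572.73,222.68])
for s,t in(((.837,-.3,.276),.263),((0,0,.35),0),((0,0,-.4),0),((.24,-1,0),-.141),((.064,-.134,.11),0)):
    p=p+R.apply(np.array(s)*300);R=R*Rn.from_rotvec([0,0,1.5*t])
print(p.round(1),R.as_rotvec().round(3),np.degrees(np.arctan2(*R.as_matrix()[1::-1,0])).round(2))
```

```text
[520.6 -44.9 122.4] [-3.12  -0.358  0.   ] 13.11
```

View pics/z3.png

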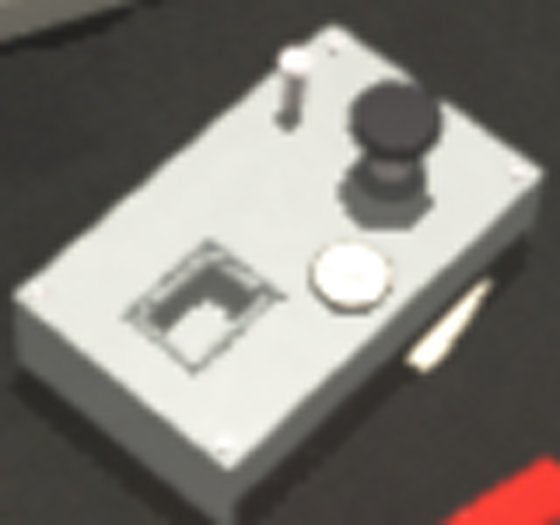

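Run:
```python
from h import *
im=pickle.load(open('pics/side0.pkl','rb'))
f=lambda a:np.array(a)/7+[245,175]-.5
info('sock',im,f([(125,315),(210,242),(284,296),(195,374)]),50)
info('test',im,f([(12,296),(335,24),(545,170),(230,468)]),50)
print('key',cast(im,f([(396,118)]),91),'post',cast(im,f([(295,61)]),79))
im=pickle.load(open('pics/top0.pkl','rb'))
info('sockT',im,(np.array([(380,425),(470,410),(490,485),(398,500)])-[266,240])/6.333+[222,176]-.5,50)
# pack centre side0
im=pickle.load(open('pics/side0.pkl','rb'))
info('packS',im,(np.array([(140,290),(192,325),(128,367),(82,325)])-[0,240])/6.66+[361,166]-.5,74)
```

```text
sock px [[262.4, 219.5], [274.5, 209.1], [285.1, 216.8], [272.4, 227.9]] centre [517.8 -43.4] sides 51.0 -77.7 40.7 -165.5
test px [[246.2, 216.8], [292.4, 177.9], [322.4, 198.8], [277.4, 241.4]] centre [529.7 -92.6] sides 201.6 -77.4 118.3 -166.5
key [[ 528.93442019 -146.79404104   91.        ]] post [[ 584.28169622 -135.37121125   79.        ]]
sockT px [[239.5, 204.7], [253.7, 202.3], [256.9, 214.2], [242.3, 216.6]] centre [519.9 -43.6] sides 48.8 -79.0 41.5 -163.6
packS px [[381.5, 173.0], [389.3, 178.3], [379.7, 184.6], [372.8, 178.3]] centre [ 443.5 -388.7] sides 29.3 -169.1 42.1 92.2
```

Emit:
step_arm(
  deltas=[
    [[0, 0, 0.05], [0, 0, 0], -1],
    [[0, 0, 0.1], [0, 0, 0], -1],
    [[0, 0, 0.1], [0, 0, 0], -1],
    [[0, 0, 0.1], [0, 0, 0], -1],
  ],
)

```text
t: 4.67
ee_pos: [520.4, -45.5, 92.0]
orientation: [-3.121, -0.358, 0.001]
ft_force: [0.2, -0.6, -0.4]
width: 46.0
grasp_force: 29.9
```

Emit:
step_arm(
  deltas=[
    [[0, 0, 0], [0, 0, 0], -1],
    [[0, 0, 0], [0, 0, 0], -1],
  ],
)

```text
t: 4.83
ee_pos: [521.4, -45.3, 92.9]
orientation: [3.121, 0.358, 0.003]
ft_force: [0.5, 0.2, -1.0]
width: 46.2
grasp_force: 29.9
```

Run:
```python
from workcell import *
from h import *
P=[]
for i in range(6):
    im=get_image('side'); o=get_obs(); P.append(o['ee_pos'])
P=np.array(P); print(P.round(1), P.mean(0).round(2))
pickle.dump(im,open('pics/side3.pkl','wb'))
c=cv2.resize(im['pixels'][190:250,240:310,::-1],(700,600),interpolation=2)
cv2.imwrite('pics/s3.png',c)
# where the plug foot (z=P-35) and socket mouth should be seen
p=P.mean(0); a=np.radians(13.1); A=np.array([[np.cos(a),-np.sin(a)],[np.sin(a),np.cos(a)]])
q=np.array([[-1,-1],[1,-1],[1,1],[-1,1]])
for n,hx,hy,c0,z in(('shoulder',17,23,p[:2],p[2]-17),('foot',13,19,p[:2],p[2]-35),('mouth',14.25,20.25,(519,-43.6),50)):
    X=np.c_[(q*[hx,hy])@A.T+c0,np.full(4,z)]
    print(n,((proj(im,X)-[240,190]+.5)*10).round(0).tolist())
```

```text
[[521.3 -45.2  92.9]
 [521.2 -45.2  92.8]
 [521.1 -45.1  92.6]
 [521.  -45.1  92.5]
 [520.9 -45.1  92.3]
 [520.8 -45.   92.2]] [521.06 -45.12  92.54]
shoulder [[440.0, 212.0], [352.0, 146.0], [242.0, 242.0], [330.0, 311.0]]
foot [[418.0, 248.0], [351.0, 197.0], [262.0, 276.0], [328.0, 329.0]]
mouth [[423.0, 270.0], [350.0, 214.0], [255.0, 298.0], [328.0, 356.0]]
```

View pics/s3.png

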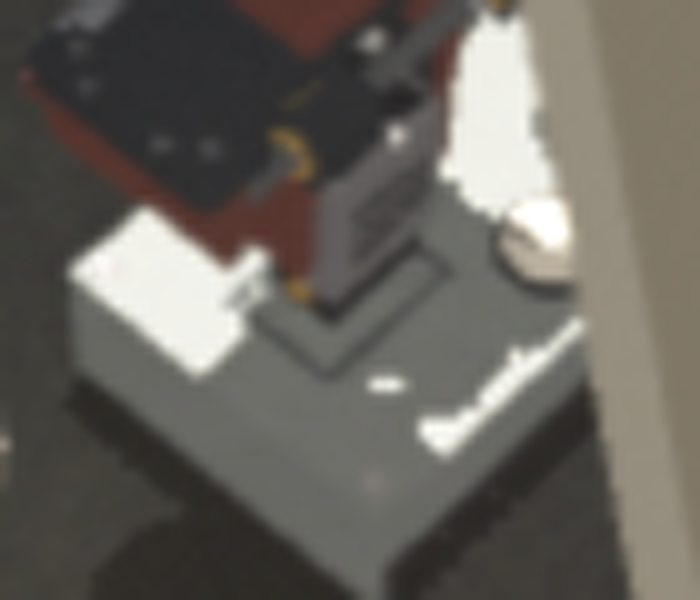

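The plug foot sits over the mouth but about 2 mm too far back and towards -y. I'll correct that and lower gently to feel for entry.

Emit:
step_arm(
  deltas=[
    [[-0.0045, -0.0055, 0], [0, 0, 0], -1],
    [[-0.0045, -0.0055, 0.01], [0, 0, 0], -1],
    [[-0.0045, -0.0055, 0.02], [0, 0, 0], -1],
    [[-0.0045, -0.0055, 0.025], [0, 0, 0], -1],
    [[-0.0045, -0.0055, 0.03], [0, 0, 0], -1],
    [[-0.0045, -0.0055, 0.033], [0, 0, 0], -1],
    [[-0.0045, -0.0055, 0.033], [0, 0, 0], -1],
  ],
)

```text
t: 5.72
ee_pos: [518.8, -43.7, 81.6]
orientation: [-3.121, -0.359, 0.001]
ft_force: [-0.9, -0.9, -1.3]
width: 45.8
grasp_force: 29.9
```

No contact force about 3 mm below the mouth, so the plug has entered. I'll push it home.

Emit:
step_arm(
  deltas=[
    [[0, 0, 0.01], [0, 0, 0], -1],
    [[0, 0, 0.02], [0, 0, 0], -1],
    [[0, 0, 0.03], [0, 0, 0], -1],
    [[0, 0, 0.04], [0, 0, 0], -1],
    [[0, 0, 0.047], [0, 0, 0], -1],
    [[0, 0, 0.052], [0, 0, 0], -1],
    [[0, 0, 0.052], [0, 0, 0], -1],
  ],
)

```text
t: 6.3
ee_pos: [518.8, -43.7, 67.1]
orientation: [-3.121, -0.359, 0.001]
ft_force: [-4.2, 0.9, 12.4]
width: 45.9
grasp_force: 29.9
```

Home: 12 N upward at TCP z 67. Releasing and lifting.

Emit:
step_arm(
  deltas=[
    [[0, 0, 0], [0, 0, 0], 1],
    [[0, 0, 0], [0, 0, 0], 1],
    [[0, 0, 0], [0, 0, 0], 1],
    [[0, 0, 0], [0, 0, 0], 1],
    [[0, 0, 0], [0, 0, 0], 1],
    [[0, 0, 0], [0, 0, 0], 1],
    [[0, 0, 0], [0, 0, 0], 1],
    [[0, 0, -0.1], [0, 0, 0], 1],
    [[0, 0, -0.2], [0, 0, 0], 1],
    [[0, 0, -0.3], [0, 0, 0], 1],
    [[-0.02, 0.1, -0.3], [0, 0, 0], -1],
    [[-0.04, 0.2, -0.3], [0, 0, 0], -1],
    [[-0.04, 0.3, -0.3], [0, 0, 0], -1],
    [[-0.04, 0.35, -0.3], [0, 0, 0], -1],
    [[-0.04, 0.35, -0.3], [0, 0, 0], -1],
    [[-0.04, 0.35, -0.3], [0, 0, 0], -1],
    [[-0.04, 0.35, -0.3], [0, 0, 0], -1],
  ],
)

```text
t: 7.72
ee_pos: [530.5, -147.8, 155.9]
orientation: [-3.12, -0.358, 0.002]
ft_force: [-0.3, -0.2, -0.9]
width: 45.0
grasp_force: 0.0
```

Run:
```python
from workcell import *
from h import *
o=get_obs();print(o['t'],o['ee_pos'].round(1),o['ft_force'].round(1),o['width'])
im=get_image('side'); pickle.dump(im,open('pics/side4.pkl','wb'))
cv2.imwrite('pics/s4.png',cv2.resize(im['pixels'][150:255,235:335,::-1],(570,600),interpolation=2))
a=np.radians(13.1); A=np.array([[np.cos(a),-np.sin(a)],[np.sin(a),np.cos(a)]])
q=np.array([[-1,-1],[1,-1],[1,1],[-1,1]])
print('home top corners',((proj(im,np.c_[(q*[17,23])@A.T+[518.9,-43.6],np.full(4,106)])-[235,150]+.5)*5.7).round().tolist(), ((proj(im,[531,-148.6,91])-[235,150]+.5)*5.7).round())
```

```text
7.7167 [ 530.5 -147.8  155.9] [-0.3 -0.2 -0.9] 45.021065103578856
home top corners [[281.0, 318.0], [230.0, 280.0], [166.0, 335.0], [218.0, 375.0]] [[380. 234.]]
```

View pics/s4.png

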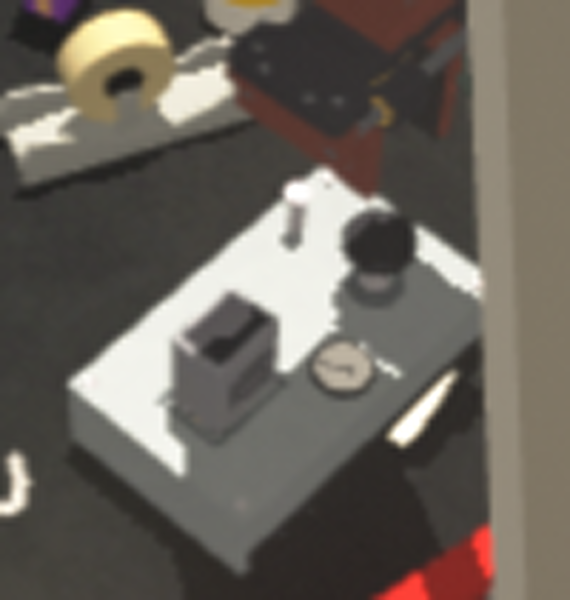

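The pack is seated with its shoulder on the case. The key centre is at zoom px (380,238), against a predicted (380,234). Lowering with closed fingers.

Emit:
step_arm(
  deltas=[
    [[0, 0, 0.05], [0, 0, 0], -1],
    [[0, 0, 0.12], [0, 0, 0], -1],
    [[0, 0, 0.17], [0, 0, 0], -1],
    [[0, 0, 0.19], [0, 0, 0], -1],
    [[0, 0, 0.2], [0, 0, 0], -1],
    [[0, 0, 0.2], [0, 0, 0], -1],
    [[0, 0, 0.2], [0, 0, 0], -1],
    [[0, 0, 0.2], [0, 0, 0], -1],
  ],
)

```text
t: 8.43
ee_pos: [531.7, -148.7, 97.3]
orientation: [3.12, 0.359, 0.002]
ft_force: [-0.0, -0.1, 0.7]
width: 0.6
grasp_force: 0.0
```

Emit:
step_arm(
  deltas=[
    [[0, 0, 0.01], [0, 0, 0], -1],
    [[0, 0, 0.02], [0, 0, 0], -1],
    [[0, 0, 0.03], [0, 0, 0], -1],
    [[0, 0, 0.03], [0, 0, 0], -1],
    [[0, 0, 0.03], [0, 0, 0], -1],
  ],
)

```text
t: 8.85
ee_pos: [531.7, -148.9, 87.8]
orientation: [3.121, 0.358, 0.002]
ft_force: [-0.1, 0.7, 5.6]
width: 0.1
grasp_force: 3.0
```

Emit:
step_arm(
  deltas=[
    [[0, 0, 0.01], [0, 0, 0], -1],
    [[0, 0, 0.02], [0, 0, 0], -1],
    [[0, 0, 0.03], [0, 0, 0], -1],
    [[0, 0, 0.03], [0, 0, 0], -1],
    [[0, 0, 0.03], [0, 0, 0], -1],
    [[0, 0, 0.03], [0, 0, 0], -1],
  ],
)

```text
t: 9.35
ee_pos: [531.7, -148.9, 79.1]
orientation: [3.121, 0.358, 0.002]
ft_force: [-1.0, 0.7, 9.2]
width: 0.3
grasp_force: 4.5
```

Run:
```python
from workcell import *
from h import *
P=[];F=[]
for i in range(8):
    im=get_image('side'); o=get_obs();P.append(o['ee_pos']);F.append(o['ft_force'])
print(np.mean(P,0).round(2),np.mean(F,0).round(2),np.std(F,0).round(2))
cv2.imwrite('pics/s5.png',cv2.resize(im['pixels'][150:255,235:335,::-1],(570,600),interpolation=2))
```

```text
[ 531.72 -148.94   79.21] [-0.61  0.6   8.63] [0.43 0.43 0.22]
```

View pics/s5.png

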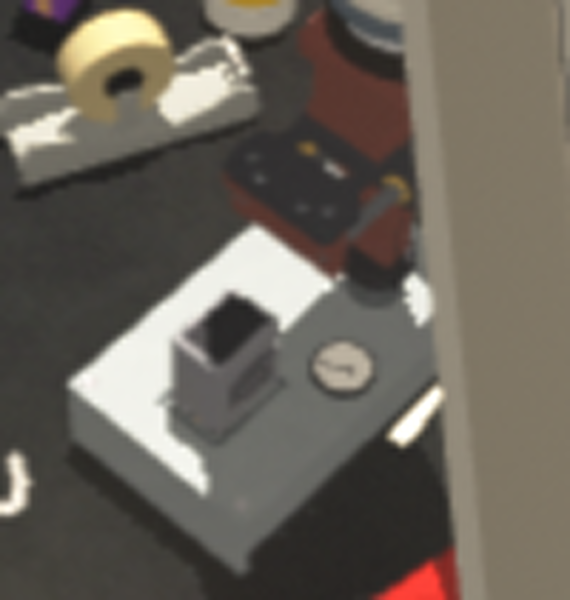

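The key is down to z ≈ 79.2, about 11.8 mm of travel, at a steady ~9 N. The pack is still home, so I'm handing in.

```bash
python3 -c "
from workcell import *
print(close_job())"
```

```text
the job is handed in; nothing more can be done
None
```

I plugged the oblong pack home and let go of it, then handed the job in with the closed fingers holding the test key about half way down (about 12 mm, steady at about 9 N); the hand-in call returned no verdict.

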